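# Hold the bench square in the corner jig

### The job

Lift the steel bench square by its wooden grip out of the wooden tray, and lay it flat on the plate of the corner jig, its long leg along the fixed fence and its short leg along the sprung swinging fence, which leans in. Press it into the corner until both outer faces touch their fences along their whole length, so that the swinging fence is pushed out square. Finish while still gripping the square and pressing it home against both fences, with nothing else on the bench or in the tray disturbed.

Things in the scene. Friction and masses are not known exactly. Their poses are not given: they have to be found in the camera images.
- square_grip (a point): Centre of the wooden grip block of the steel bench square (a flat L, 8 mm thick, about 0.45 kg, lying flat, grip up, in the tray). It is 30.5 mm above the square's underside; the block is 18 (x) by 46 (y), from 8 to 53 above the underside, z up. It stands on a steel web, x -25 to 19, y -25 to 24 from here, that fills the L's inner angle and is as thick as the legs.
- square_heel (a point): Where the square's two outer faces, extended, would meet, at the underside: (45, 50, -30.5) from square_grip, same axes. From here the long leg reaches 120 mm along -y (26 wide, outer face x = 0) and the short leg 100 along -x (26 wide, outer face y = 0), both 8 thick. The heel itself is notched 8 x 8.
- tray: Open wooden tray, 230 (x) by 290 (y), 40 mm high, walls and floor 8 mm thick, fixed; origin at the centre of its underside. The square lies on its floor in the +y part, small things lie along its -y side.
- jig_corner (a point): Corner of the jig, on its plate's top face, where the two fence faces meet. Its axes are the jig's: x points through the fixed fence, y through the swinging fence when that is square, z up. The seated square has its axes parallel to these and its heel here. A pivot pin, 7 mm thick, 24 mm high, stands here, cleared by the notch in the heel.
- jig: The corner jig: dark steel plate, 170 (x) by 200 (y) by 10 mm thick, with two steel fences on it, fixed to the bench. Same axes as jig_corner; origin at the centre of its underside, jig_corner at (65, 80, 10). The plate reaches from x -150 to 20, y -180 to 20 of the corner.
- fixed_fence (a point): Middle of the top inner edge of the fixed fence, which is steel, 18 mm high above the plate, 130 long (along the jig's y, ending at jig_corner) and 16 thick (jig x 0 to 16 from jig_corner). Same axes as jig_corner.
- swing (a joint): Angle of the swinging fence, rad: 0 when exactly square to the fixed fence, positive when its free end leans into the corner (towards the jig's -y). It rests leaning in by 0.10 to 0.22, can go from -0.05 to 0.26, and is lightly sprung: pushed out to 0 it presses back with 0.6 to 2 N at its end, and swings in again if let go.
- swing_end (a point): Free end of the swinging fence, top inner edge. The fence is steel, 18 mm high above the plate, with a 3 high hinge leaf on top near the pivot; it is pivoted at jig_corner, 115 from here along its own +x, and is 14 thick (its own y 0 to 14, inner face y = 0).
- ringclamp: Bystander: wooden ring clamp, 100 x 26 x 22, lying in the tray beside the square; origin at the underside.
- domeblock: Bystander: brass doming block, 34 cube, lying in the tray; origin at the underside.
- alublock: Bystander: small aluminium block, 22 x 40 x 18, lying in the tray; origin at the underside.
- file: Bystander: flat file with wooden handle, 240 long, on the bench to the robot's right; origin at the underside.
- ringbox: Bystander: black ring box, 50 x 50 x 23, on the bench to the robot's left; origin at the underside.
Mind the look-alikes: they are no part of the job. What is shaped like the part that bears square_grip but green or yellow is not meant.

How it is judged:
By the outcome, as a careful person would: the job done as asked, in the order asked, and still so for the second after the job is handed in, while the arm keeps its last pose, push and grip.
It also fails if it takes over 56 s, if anything falls off the work surface, if the arm or the gripper's body presses on something with over 40 N, if the wrist force passes 120 N, or if a joint passes its speed limit or range.

### The arm

A 6-joint arm with a two-finger parallel gripper is mounted at the origin on the work surface. World frame = base frame: x ahead of the robot, y to its left, z up, the work surface at z = 0. Lengths are in mm, angles in rad, forces in N, time in s.
With the tool pointing down it reaches from about 300 to 775 mm from the base axis. Payload 14.6 kg.
Tool frame: the origin (TCP) lies midway between the tips of the shut fingers; the grasp point (between the pads) lies grasp_offset behind it (grasp_offset is the distance from the TCP to the grasp point, in mm); z points along the fingers, y is the line along which they close (so a half turn about z gives the same grasp; the last joint's range is limited). The gripper opens to 94 mm and grips with 3 to 60 N. Pads are 16 mm wide; open, the fingers measure 119 mm over their backs; the gripper's body (75 mm by 177 mm) begins 78 mm behind the grasp point.
Start: joints at [1.134, 0.3, 1.521, -0, 1.321, -0.067], TCP at [198.783, 512.811, 205.446] pointing down, gripper open.
Joint ranges: [-3.03, 3.03], [-0.79, 2.21], [0.23, 2.52], [-1.04, 4.18], [0, 3.07], [-2.55, 2.55]. Speed limits (rad/s): [2.22, 2.22, 2.57, 3.14, 3.14, 3.14].

### API

Orientations are given as [roll, pitch, yaw] about the fixed x, y, z axes, in that order (R = Rz(yaw) Ry(pitch) Rx(roll)).
In Python, from cell import * gives the robot as it stands. The module is installed in compiled form; this text tells all that it offers.
- The arm moves only by the shell command python3 -m jog 'ROWS' [FORCE]. ROWS is JSON, a list of rows, each a list of 3 entries, a list of its own where there are three numbers: the finger opening in mm, from 0 to 94, then the shift along the tool's x, y, z in units of 50 mm (1.0 is 50 mm), then the turn about the tool's z in units of 180 degrees (1.0 is 180 degrees). In form: [[fingers, [dx, dy, dz], twist], ...]. A call has 1 to 20 rows; each row shifts and turns the commanded pose from where the row before left it, along the tool's axes as they then stand; what a row does not reach is not made up. A row lasts 1/10 s, in which the tool goes at most 50 mm and 8.59 degrees, less where a joint would pass 70% of its speed; a pose out of reach is approached as far as the arm can. A call with a number of a shift or a turn outside -1 to 1 is refused whole. A call with a gripper value outside its range is refused whole. The fingers move at their own pace and stop on an object; FORCE is the grip in N (left out, the last holds). Time passes only in rows, so rows that do not move let the fingers close. It gives the time, the measured TCP pose, the force, the opening and the grip force at its end, in the units of the state.
- read_state(): the state, without advancing time (a new reading comes with each control period).
- camera(name): name is "scene" or "top"; returns the picture (480x640x3 uint8, red, green, blue); there is no depth.
- calibration(name): a dict with "mtx" (3x3 intrinsics, pixels), "distortion" ([k1, k2, p1, p2, k3] as OpenCV has them; the pictures are not rectified), "cam_to_world" (4x4, takes a point from camera to world coordinates). Camera axes: x right, y down, z forward; pixel columns grow to the right and rows downward; lengths in mm; the calibration is good to about 2 mm. A picture is of the moment at which its call begins. calibration takes no time and is no camera call.
- sign_off(): hands the job in; it is judged then, once.
Trained networks look in the newest picture that a camera, given by its name, has taken for a name from the list of things; names that differ only in an ending like _2 or _b are one class to them, and where a whole thing is asked for, a point or a joint stands for the part that bears it (a point fixed in the world has none). Each returns a list of dicts, best first, with "conf" (0 to 1); they miss things now and then, are a little off and sometimes report something else, mostly with a low value. They report only what shows in the picture. A call takes as long as a camera call. They do not tell look-alikes from the thing itself.
- regions_of(camera, query): "pixels" (480x640 bool, what is visible of it) and "rect" ([centre column, centre row, width, height] in pixels, round what is visible of it).
The state is a dict: "clock": time; "joints": joint angles; "qd": joint speeds; "effort": joint torques, N m; "eef_pos": TCP position; "eef_rot": TCP orientation; "wrist_force": force on the tool from outside, world axes, zero at the start; "moment": the same for the moment, N m; "finger_gap": finger opening in mm; "finger_force": force on a finger pad.
Only numpy, scipy, OpenCV 4.12 (cv2) and the standard library are available. Lean on these libraries where they do the work, as an engineer would, in place of code of your own. Each camera call takes 0.05 s, during which the arm holds its last target. There are 200 camera calls.

## Working session

There is one attempt and no reset: what is moved stays moved. The work goes in short steps, Python scripts to look and compute and a shell command to move; the robot and the scene stay as the last step left them, time stands still between calls to the robot, and variables do not carry over. Pictures are saved under pics/ and viewed, at most 10 in all, crops included, and the job is handed in when it is done.

```bash
mkdir -p pics
python3 - <<'E'
from cell import *
import cv2,numpy as np
s=read_state(); print(s)
for n in("scene","top"):
    im=camera(n); cv2.imwrite(f"pics/{n}0.png",im[:,:,::-1]); c=calibration(n); print(n,np.round(c["mtx"],1).tolist(),c["distortion"],np.round(c["cam_to_world"],3).tolist())
    for q in("square_grip","swing_end","tray","jig","fixed_fence","ringclamp"):
        print(q,[(round(r["conf"],2),np.round(r["rect"]).tolist()) for r in regions_of(n,q)][:4])
E
```

```text
{'clock': 0.0, 'joints': array([ 1.13439381e+00,  3.00469079e-01,  1.52158440e+00,  3.37861235e-05,
        1.32068500e+00, -6.66177461e-02]), 'qd': array([-0.00069096,  0.00172898,  0.00186867,  0.00016819, -0.00160897,
       -0.00095038]), 'effort': array([-9.05595675e-05, -5.31807411e+01, -3.52734840e+01,  7.07485923e-02,
        2.43849086e-02, -1.08827867e-04]), 'eef_pos': array([198.67157619, 512.58539478, 204.8860311 ]), 'eef_rot': array([-3.14045155e+00, -1.08928634e-04,  2.77179944e+00]), 'wrist_force': array([-0.59004057,  0.48882055, -0.34202397]), 'moment': array([0.0073134 , 0.03024084, 0.00955207]), 'finger_force': 0.0, 'finger_gap': 94.20770803322512}
scene [[476.7, 0.0, 315.9], [0.0, 476.7, 245.5], [0.0, 0.0, 1.0]] [-0.11511713  0.          0.          0.          0.        ] [[0.449, 0.588, -0.672, 1292.463], [0.893, -0.312, 0.324, -335.841], [-0.019, -0.746, -0.665, 810.134], [0.0, 0.0, 0.0, 1.0]]
square_grip [(0.97, [480.0, 235.0, 65.0, 39.0]), (0.85, [383.0, 238.0, 48.0, 32.0]), (0.77, [355.0, 186.0, 34.0, 35.0]), (0.76, [230.0, 377.0, 80.0, 46.0])]
swing_end [(0
[... 215 characters left out ...]
, 290.0, 112.0, 81.0])]
ringclamp [(0.64, [343.0, 263.0, 24.0, 30.0])]
top [[516.8, 0.0, 320.3], [0.0, 516.8, 235.2], [0.0, 0.0, 1.0]] [-0.10728358  0.          0.          0.          0.        ] [[0.023, -0.996, 0.087, 374.908], [-1.0, -0.023, 0.002, 15.188], [0.0, -0.087, -0.996, 1450.344], [0.0, 0.0, 0.0, 1.0]]
square_grip [(0.98, [403.0, 322.0, 40.0, 45.0]), (0.96, [226.0, 307.0, 42.0, 53.0]), (0.67, [254.0, 213.0, 53.0, 34.0]), (0.66, [423.0, 154.0, 54.0, 34.0])]
swing_end [(0.53, [373.0, 240.0, 17.0, 34.0])]
tray [(0.79, [263.0, 218.0, 108.0, 85.0])]
jig [(0.93, [399.0, 235.0, 86.0, 80.0])]
fixed_fence [(0.86, [398.0, 235.0, 84.0, 81.0])]
ringclamp [(0.67, [302.0, 207.0, 10.0, 38.0])]
```

Run:
```python
import cv2
a=cv2.imread("pics/top0.png")[130:360,190:470]; cv2.imwrite("pics/top0c.png",cv2.resize(a,None,fx=2.6,fy=2.6,interpolation=cv2.INTER_CUBIC))
a=cv2.imread("pics/scene0.png")[170:350,150:460]; cv2.imwrite("pics/scene0c.png",cv2.resize(a,None,fx=2.5,fy=2.5,interpolation=cv2.INTER_CUBIC))
```

```text
(no output)
```

View pics/top0c.png

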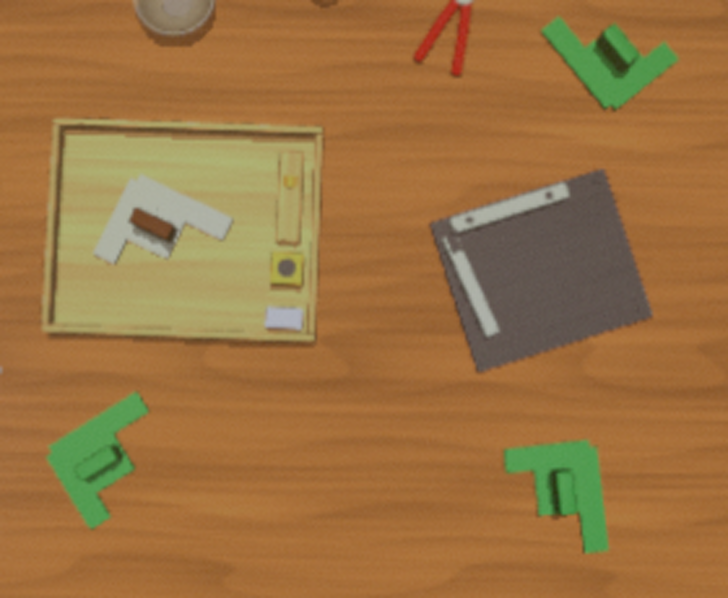

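View pics/scene0c.png

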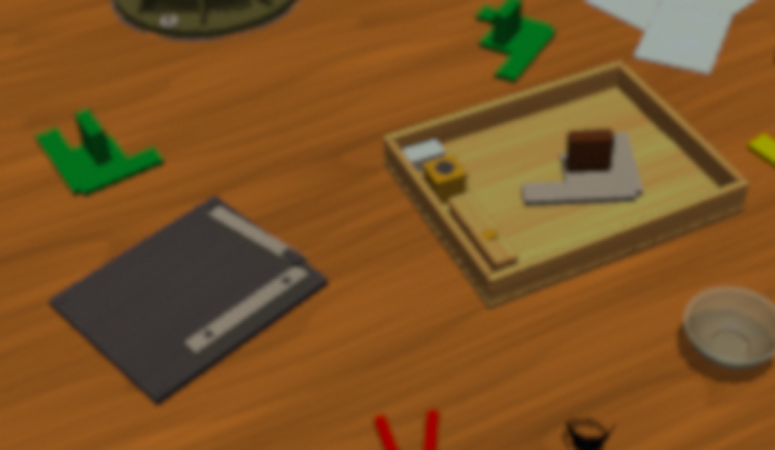

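The top crop shows the real square (grey, brown grip near full pixel 250,215) in the tray. The jig is on the right, with its corner near full pixel (364,221), and the green look-alikes lie outside. I'll fit the models to the masks in both cameras.

```bash
cat > h.py <<'E'
from cell import *
import cv2,numpy as np
from scipy.optimize import minimize
K=4
SQ=[(-26,0,-120,-8,0,8),(-100,-8,-26,0,0,8),(-26,-8,-26,-8,0,8),(-70,-26,-75,-26,0,8),(-54,-36,-73,-27,8,53)]  # heel frame
PL=[(-150,20,-180,20,-10,0),(0,16,-130,0,0,18)]
def proj(n,P):
    c=calibration(n); M=np.linalg.inv(c["cam_to_world"])
    q,_=cv2.projectPoints(np.asarray(P,float),cv2.Rodrigues(M[:3,:3])[0],M[:3,3],np.array(c["mtx"],float),np.array(c["distortion"],float)); return q[:,0]
def Rz(a): return np.array([[np.cos(a),-np.sin(a),0],[np.sin(a),np.cos(a),0],[0,0,1]])
def boxpts(b): return np.array([[x,y,z] for x in b[:2] for y in b[2:4] for z in b[4:]],float)
def render(n,boxes,x,y,z,a):
    m=np.zeros((480*K,640*K),np.uint8)
    for b in boxes:
        q=proj(n,boxpts(b)@Rz(a).T+[x,y,z]); q=((q+.5)*K-.5)*16
        cv2.fillConvexPoly(m,cv2.convexHull(q.round().astype(np.int32)),255,shift=4)
    return cv2.resize(m,(640,480),interpolation=cv2.INTER_AREA)/255.
def fit(masks,boxes,x0,z):
    f=lambda p:sum(np.abs(render(n,boxes,p[0],p[1],z,p[2]/60)-m).sum() for n,m in masks.items())
    p0=[x0[0],x0[1],x0[2]*60]
    S=np.array([p0]+[np.add(p0,d) for d in((8,0,0),(0,8,0),(0,0,8))])
    r=minimize(f,p0,method="Nelder-Mead",options=dict(initial_simplex=S,maxiter=150,xatol=.05,fatol=.2))
    return np.array([r.x[0],r.x[1],r.x[2]/60]),r.fun,sum(m.sum() for m in masks.values())
def ray(n,u,z):
    c=calibration(n);T=np.array(c["cam_to_world"]);p=cv2.undistortPoints(np.array([[u]],float),np.array(c["mtx"],float),np.array(c["distortion"],float))[0,0]
    d=T[:3,:3]@[p[0],p[1],1];return T[:3,3]+d*(z-T[2,3])/d[2]
def mask(n,q,near):
    rs=[r for r in regions_of(n,q) if np.hypot(r["rect"][0]-near[0],r["rect"][1]-near[1])<25]
    return rs[0]["pixels"].astype(float) if rs else None
E
python3 - <<'E'
from h import *
print("go",grasp_offset)
for n in("scene","top"):camera(n)
h=ray("top",(190+133/2.6,130+178/2.6),16); j=ray("top",(190+452/2.6,130+233/2.6),10); print("init",h,j)
sm={n:mask(n,"square_grip",c) for n,c in(("top",(250,213)),("scene",(383,238)))}
jm={n:mask(n,"jig",c) for n,c in(("top",(399,235)),("scene",(222,291)))}
np.save("jm.npy",jm,allow_pickle=True)
for nm,ms,B,x0,z in(("sq",sm,SQ,(*h[:2],-.47),8),("jig",jm,PL,(*j[:2],.3),10)):
    ms={k:v for k,v in ms.items() if v is not None}
    for sub in[ms]+[{k:v} for k,v in ms.items()]:
        p,e,t=fit(sub,B,x0,z); print(nm,list(sub),np.round(p,3),round(e),t)
        if nm=="sq": print(" grip",np.round(p[:2]+(Rz(p[2])@[-45,-50,0])[:2],1))
        if len(sub)==2: P=p
    if nm=="jig":
        for n,c in(("top",(373,240)),("scene",(254,266))):
            m=mask(n,"swing_end",c)
            if m is None: continue
            best=min(np.arange(-.05,.3,.01),key=lambda a:np.abs(render(n,[(-115,-8,0,14,0,18)],P[0],P[1],10,P[2]+a)-m).sum())
            print("swing",n,best)
E
```

```text
go 18.8
init [598.49456224 242.22055471  16.        ] [ 547.04932193 -103.82217228   10.        ]
sq ['top'] [ 6.08184e+02  2.41663e+02 -4.31000e-01] 63 941.0
 grip [546.4 215. ]
sq ['top'] [ 6.08184e+02  2.41663e+02 -4.31000e-01] 63 941.0
 grip [546.4 215. ]
jig ['top', 'scene'] [ 5.44080e+02 -1.00129e+02  3.33000e-01] 389 8971.0
jig ['top'] [ 5.45694e+02 -1.04170e+02  3.30000e-01] 153 4188.0
jig ['scene'] [ 5.43184e+02 -9.80570e+01  3.34000e-01] 116 4783.0
swing top 0.16000000000000003
swing scene 0.09000000000000001
```

```bash
python3 -m jog '[[94,[-0.48,-0.169,0],0],[94,[-0.48,-0.169,0],0],[94,[-0.48,-0.169,0],0],[94,[-0.48,-0.169,0],0],[94,[-0.48,-0.169,0],0],[94,[-0.48,-0.169,0],0],[94,[-0.48,-0.169,0],0],[94,[-0.48,-0.169,0],0],[94,[-0.48,-0.169,0],0],[94,[-0.48,-0.169,0],0],[94,[-0.48,-0.169,0],0],[94,[-0.48,-0.169,0],0],[94,[-0.48,-0.169,0],0],[94,[-0.48,-0.169,0],0],[94,[-0.48,-0.169,0],0],[94,[-0.48,-0.169,0],0],[94,[-0.48,-0.169,0],0],[94,[-0.48,-0.169,0],0]]' 30
python3 -m jog '[[94,[0,0,0],0.0433],[94,[0,0,0],0.0433],[94,[0,0,0],0.0433],[94,[0,0,0],0.0433],[94,[0,0,0],0.0433],[94,[0,0,0],0.0433],[94,[0,0,0],0.0433],[94,[0,0,0],0.0433],[94,[0,0,0],0.0433],[94,[0,0,0],0.0433],[94,[0,0,0],0.0433],[94,[0,0,0],0.0433],[94,[0,0,0],0],[94,[0,0,0],0]]'
cat >> h.py <<'E'
def plan(x,y,yaw,z=None):
    s=read_state();p=s["eef_pos"];w=s["eef_rot"][2];d=np.array([x-p[0],y-p[1]])
    u=[d@[np.cos(w),np.sin(w)]/50,d@[np.sin(w),-np.cos(w)]/50,0 if z is None else (p[2]-z)/50]
    t=(w-yaw+np.pi)%(2*np.pi)-np.pi
    print("now",np.round(p,1),round(w,4),"shift units",np.round(u,3),"twist",round(t/np.pi,4))
E
python3 - <<'E'
from h import *
for n in("scene","top"):
    im=camera(n); cv2.imwrite(f"pics/{n}1.png",im[:,:,::-1])
m=mask("scene","square_grip",(383,238))
if m is not None:
    p,e,t=fit({"scene":m},SQ,(608,241,-.431),8);print(p,e,t,p[:2]+(Rz(p[2])@[-45,-50,0])[:2])
plan(546.4,215,1.14,24); print(read_state()["joints"])
a=cv2.imread("pics/scene1.png")[130:330,270:480]; cv2.imwrite("pics/scene1c.png",cv2.resize(a,None,fx=3,fy=3,interpolation=cv2.INTER_CUBIC))
E
```

```text
clock: 2.9
eef_pos: [547.4, 214.1, 205.5]
eef_rot: [3.142, 0.0, 2.772]
wrist_force: [-0.1, 0.7, -0.6]
finger_gap: 93.8
finger_force: 0.0
clock: 4.3
eef_pos: [546.6, 214.9, 205.4]
eef_rot: [-3.142, 0.0, 1.144]
wrist_force: [0.4, -0.5, 0.0]
finger_gap: 93.8
finger_force: 0.0
[ 6.03043266e+02  2.46877984e+02 -4.41285089e-01] 67.05490196078432 1074.0 [540.99901624 220.88738771]
now [546.6 214.9 205.4] 1.1419 shift units [ 1.000e-03 -5.000e-03  3.629e+00] twist 0.0006
[3.12150386e-01 3.83443085e-01 1.40956926e+00 4.84030517e-06
 1.34858433e+00 7.41027126e-01]
```

View pics/scene1c.png

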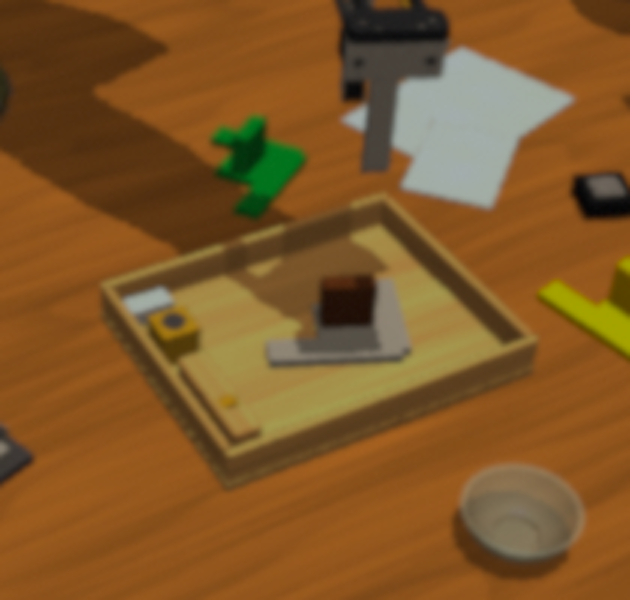

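```bash
python3 -m jog '[[70,[0.032,-0.078,0],0.002],[70,[0,0,0.4],0],[70,[0,0,0.4],0],[70,[0,0,0.4],0],[70,[0,0,0.4],0],[70,[0,0,0.4],0],[70,[0,0,0.4],0],[70,[0,0,0.4],0],[70,[0,0,0.4],0],[70,[0,0,0.2],0],[70,[0,0,0.1],0],[70,[0,0,0.1],0],[70,[0,0,0],0],[70,[0,0,0],0]]'
python3 -m jog '[[0,[0,0,0],0],[0,[0,0,0],0],[0,[0,0,0],0],[0,[0,0,0],0],[0,[0,0,0],0],[0,[0,0,0],0],[0,[0,0,0],0],[0,[0,0,0],0],[0,[0,0,0],0],[0,[0,0,0],0]]' 40
```

```text
clock: 5.85
eef_pos: [544.0, 218.1, 26.1]
eef_rot: [3.141, -0.001, 1.133]
wrist_force: [0.5, -0.3, 0.1]
finger_gap: 69.7
finger_force: 0.0
clock: 6.85
eef_pos: [543.8, 217.9, 25.5]
eef_rot: [3.141, -0.0, 1.133]
wrist_force: [2.8, -0.8, -1.4]
finger_gap: 17.9
finger_force: 40.0
```

```bash
python3 -m jog '[[0,[0,0,-0.05],0],[0,[0,0,-0.1],0],[0,[0,0,-0.2],0],[0,[0,0,-0.3],0],[0,[0,0,-0.3],0],[0,[0,0,-0.3],0],[0,[0,0,-0.3],0],[0,[0,0,-0.3],0],[0,[0,0,-0.3],0],[0,[0,0,-0.3],0],[0,[0,0,-0.3],0],[0,[0,0,-0.2],0],[0,[0,0,-0.05],0],[0,[0,0,0],0]]' 58
python3 -m jog '[[0,[-0.2,0.08,0],0],[0,[-0.37,0.1445,0],0],[0,[-0.4,0.156,0],0],[0,[-0.4,0.156,0],0],[0,[-0.4,0.156,0],0],[0,[-0.4,0.156,0],0],[0,[-0.4,0.156,0],0],[0,[-0.4,0.156,0],0],[0,[-0.4,0.156,0],0],[0,[-0.4,0.156,0],0],[0,[-0.4,0.156,0],0],[0,[-0.4,0.156,0],0],[0,[-0.4,0.156,0],0],[0,[-0.4,0.156,0],0],[0,[-0.4,0.156,0],0],[0,[-0.4,0.156,0],0],[0,[-0.4,0.156,0],0],[0,[-0.4,0.156,0],0],[0,[-0.4,0.156,0],0],[0,[-0.25,0.0935,0],0]]'
python3 -m jog '[[0,[0,0,0],-0.035],[0,[0,0,0],-0.035],[0,[0,0,0],-0.035],[0,[0,0,0],-0.035],[0,[0,0,0],-0.035],[0,[0,0,0],-0.035],[0,[0,0,0],-0.035],[0,[0,0,0],0],[0,[0,0,0],0],[0,[0,0,0],0]]'
python3 - <<'E'
from h import *
plan(516.8,-189.9,1.903); s=read_state(); zt=s["eef_pos"][2]
zu=zt-25.5+8; c0=s["eef_pos"][:2]+(Rz(s["eef_rot"][2]-np.pi/2)@[45,50,0])[:2]; print("expected heel",c0,s["eef_rot"][2]-np.pi/2)
for n in("scene","top"):
    im=camera(n); cv2.imwrite(f"pics/{n}2.png",im[:,:,::-1])
    u=proj(n,[[*s["eef_pos"][:2],zu+15]])[0]
    rs=regions_of(n,"square_grip"); r=min(rs,key=lambda r:np.hypot(*(np.array(r["rect"][:2])-u))); print(n,u,r["rect"],r["conf"])
    p,e,t=fit({n:r["pixels"].astype(float)},SQ,(*c0,.332),zu); print(p,e,t)
a=cv2.imread("pics/scene2.png")[130:380,120:430]; cv2.imwrite("pics/scene2c.png",cv2.resize(a,None,fx=2.4,fy=2.4,interpolation=cv2.INTER_CUBIC))
E
```

```text
clock: 8.25
eef_pos: [543.7, 217.9, 175.6]
eef_rot: [3.142, -0.0, 1.133]
wrist_force: [-0.1, 0.7, -4.4]
finger_gap: 17.8
finger_force: 58.0
clock: 10.25
eef_pos: [515.9, -191.7, 174.8]
eef_rot: [-3.141, 0.0, 1.132]
wrist_force: [0.8, 0.0, -3.6]
finger_gap: 17.6
finger_force: 58.0
clock: 11.25
eef_pos: [516.6, -190.1, 175.3]
eef_rot: [-3.141, -0.0, 1.9]
wrist_force: [-0.2, 0.1, -4.3]
finger_gap: 17.6
finger_force: 58.0
now [ 516.6 -190.1  175.3] 1.9003 shift units [0.003 0.004 0.   ] twist -0.0009
expected heel [ 543.03848591 -128.23937372] 0.32951248416536894
scene [217.25768631 233.07438407] [224.6, 239.9, 51.7, 44.6] 0.72
[ 5.40053022e+02 -1.24670334e+02  3.17998481e-01] 284.12549019607843 1151.0
top [403.69570378 224.91027429] [394.4, 232.7, 79.7, 57.6] 0.74
[ 562.42279418 -132.20916963   -1.20543939] 745.6392156862745 1018.0
```

View pics/scene2c.png

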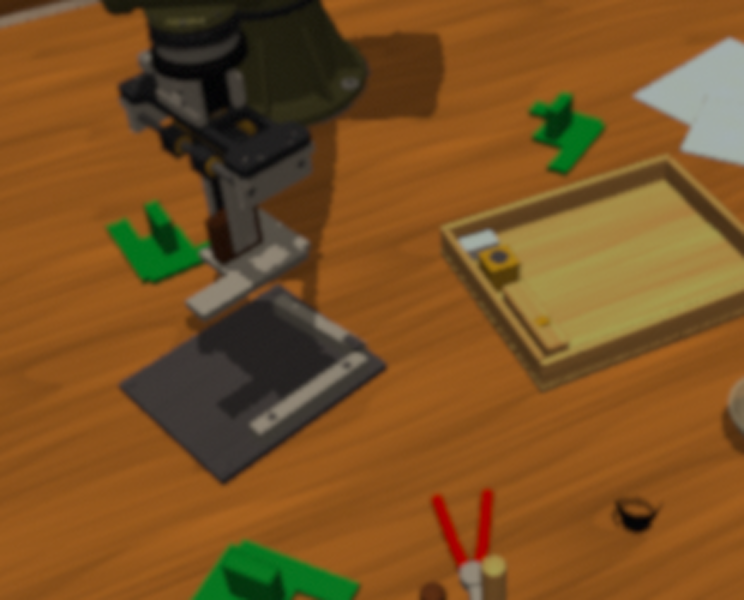

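```bash
python3 -m jog '[[0,[-0.1,0,0.1],0],[0,[-0.1,0,0.2],0],[0,[0,0,0.3],0],[0,[0,0,0.3],0],[0,[0,0,0.3],0],[0,[0,0,0.3],0],[0,[0,0,0.3],0],[0,[0,0,0.3],0],[0,[0,0,0.3],0],[0,[0,0,0.2],0],[0,[0,0,0.1],0],[0,[0,0,0.1],0],[0,[0,0,0.08],0],[0,[0,0,0],0],[0,[0,0,0],0]]'
python3 - <<'E'
from h import *
s=read_state(); zu=s["eef_pos"][2]-17.5; c0=s["eef_pos"][:2]+(Rz(s["eef_rot"][2]-np.pi/2)@[45,50,0])[:2]; print("expected heel",c0,s["eef_rot"][2]-np.pi/2,zu)
for n in("scene","top"):
    im=camera(n); cv2.imwrite(f"pics/{n}3.png",im[:,:,::-1])
    # predicted outline from kinematics (red) and fitted jig (green/blue)
    out=[]
    big=cv2.resize(im[:,:,::-1],None,fx=5,fy=5,interpolation=cv2.INTER_CUBIC)
    L=np.array([[-8,0,8],[-100,0,8],[-100,-26,8],[-26,-26,8],[-26,-120,8],[0,-120,8],[0,-8,8],[-8,-8,8]],float)
    a=s["eef_rot"][2]-np.pi/2
    F=np.array([[0,0,18],[0,-130,18],[16,-130,18],[16,0,18]],float); Q=np.array([[20,20,0],[-150,20,0],[-150,-180,0],[20,-180,0]],float)
    J=(544.4,-101.1,10)
    for P,o,ang,col in((L,(*c0,zu),a,(0,0,255)),(F,J,.332,(0,255,0)),(Q,J,.332,(255,0,0))):
        q=(proj(n,P@Rz(ang).T+o)+.5)*5; cv2.polylines(big,[q.round().astype(np.int32)],True,col,1)
    u=proj(n,[[510,-160,10]])[0]*5; x,y=int(u[0]-400),int(u[1]-300)
    cv2.imwrite(f"pics/{n}3c.png",big[max(y,0):y+600,max(x,0):x+800])
E
```

```text
clock: 12.95
eef_pos: [520.2, -199.6, 31.8]
eef_rot: [3.141, 0.0, 1.903]
wrist_force: [-0.1, 0.3, -3.9]
finger_gap: 18.0
finger_force: 58.0
expected heel [ 546.44984169 -137.68649919] 0.33201927541628673 14.283039861821432
```

View pics/scene3c.png

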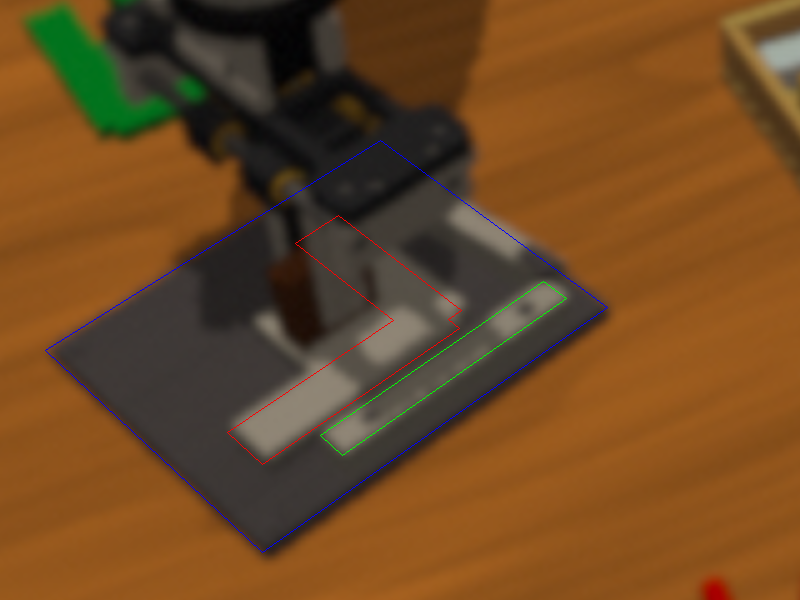

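View pics/top3c.png

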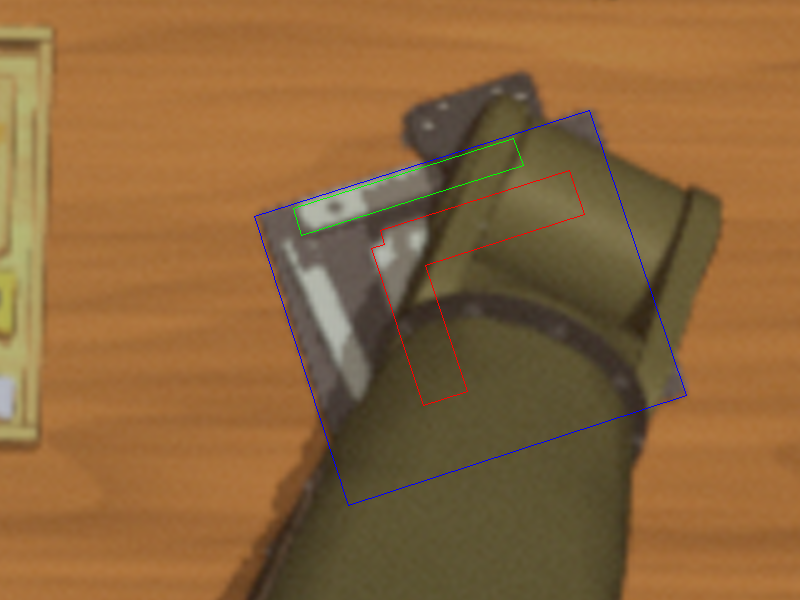

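```bash
python3 -m jog '[[0,[0,0,0.04],0],[0,[0,0,0.03],0],[0,[0,0,0],0],[0,[0,0,0],0]]'; python3 -m jog '[[0,[0,0,0.01],0],[0,[0,0,0],0],[0,[0,0,0],0]]';python3 -m jog '[[0,[0,0,0.01],0],[0,[0,0,0],0],[0,[0,0,0],0]]'
```

```text
clock: 13.45
eef_pos: [520.0, -199.5, 27.9]
eef_rot: [-3.142, -0.0, 1.903]
wrist_force: [0.4, -0.0, -3.1]
finger_gap: 18.2
finger_force: 58.0
clock: 13.75
eef_pos: [520.1, -199.6, 27.5]
eef_rot: [3.142, 0.0, 1.903]
wrist_force: [0.0, -0.1, -3.5]
finger_gap: 17.6
finger_force: 58.0
clock: 14.05
eef_pos: [520.1, -199.6, 27.4]
eef_rot: [3.141, 0.0, 1.903]
wrist_force: [-5.3, 0.7, 5.7]
finger_gap: 17.5
finger_force: 58.0
```

```bash
python3 -m jog '[[0,[0,0,-0.006],0],[0,[0,0.04,0],0],[0,[0,0.04,0],0],[0,[0,0.04,0],0],[0,[0,0,0],0],[0,[0,0,0],0]]'; python3 -m jog '[[0,[0,0.02,0],0],[0,[0,0.02,0],0],[0,[0,0,0],0],[0,[0,0,0],0]]';python3 -m jog '[[0,[0,0.02,0],0],[0,[0,0,0],0],[0,[0,0,0],0]]';python3 -m jog '[[0,[0,0.02,0],0],[0,[0,0,0],0],[0,[0,0,0],0]]'
```

```text
clock: 14.65
eef_pos: [526.1, -197.7, 27.5]
eef_rot: [3.141, 0.001, 1.903]
wrist_force: [-0.2, -1.7, 3.1]
finger_gap: 17.6
finger_force: 58.0
clock: 15.05
eef_pos: [527.5, -197.1, 27.4]
eef_rot: [-3.141, 0.0, 1.903]
wrist_force: [-3.7, -1.9, 5.1]
finger_gap: 18.0
finger_force: 58.0
clock: 15.35
eef_pos: [528.5, -196.8, 27.5]
eef_rot: [-3.141, 0.0, 1.903]
wrist_force: [-5.3, -2.7, 5.6]
finger_gap: 18.0
finger_force: 58.0
clock: 15.65
eef_pos: [529.4, -196.5, 27.4]
eef_rot: [-3.141, 0.0, 1.903]
wrist_force: [-5.5, -1.5, 7.2]
finger_gap: 17.4
finger_force: 58.0
```

```bash
python3 -m jog '[[0,[0,0.02,-0.003],0],[0,[0,0,0],0],[0,[0,0,0],0]]';python3 -m jog '[[0,[0,0.02,0],0],[0,[0,0,0],0],[0,[0,0,0],0]]';python3 -m jog '[[0,[0,0.02,0],0],[0,[0,0,0],0],[0,[0,0,0],0]]'; python3 -c "
from h import *
s=read_state();print(s['wrist_force'],s['moment'],s['eef_rot'])"
```

```text
clock: 15.95
eef_pos: [530.4, -196.1, 27.5]
eef_rot: [-3.142, 0.0, 1.903]
wrist_force: [-4.3, -1.4, 4.4]
finger_gap: 18.1
finger_force: 58.0
clock: 16.25
eef_pos: [530.9, -195.8, 27.5]
eef_rot: [-3.141, -0.0, 1.903]
wrist_force: [-8.5, -2.0, 6.8]
finger_gap: 17.6
finger_force: 58.0
clock: 16.55
eef_pos: [531.0, -195.7, 27.5]
eef_rot: [-3.139, -0.001, 1.903]
wrist_force: [-15.8, -3.9, 12.7]
finger_gap: 17.8
finger_force: 58.0
[-15.7988253   -3.89399403  12.74951756] [-0.90128253  2.74678604 -0.09175653] [-3.13878559e+00 -8.50686174e-04  1.90264931e+00]
```

```bash
python3 -m jog '[[0,[0,-0.014,-0.002],0],[0,[0.06,0,0],0],[0,[0.06,0,0],0],[0,[0.06,0,0],0],[0,[0.06,0,0],0],[0,[0.06,0,0],0],[0,[0,0,0],0],[0,[0,0,0],0]]'; python3 -m jog '[[0,[0.06,0,0],0],[0,[0.06,0,0],0],[0,[0.06,0,0],0],[0,[0,0,0],0],[0,[0,0,0],0]]';python3 -m jog '[[0,[0.04,0,0],0],[0,[0.04,0,0],0],[0,[0,0,0],0],[0,[0,0,0],0]]'; python3 -c "
from h import *
s=read_state();print(s['wrist_force'],s['moment'],s['eef_rot'])"
```

```text
clock: 17.35
eef_pos: [526.4, -182.4, 27.5]
eef_rot: [-3.141, 0.001, 1.903]
wrist_force: [-7.4, -10.1, 4.2]
finger_gap: 17.4
finger_force: 58.0
clock: 17.85
eef_pos: [523.5, -173.9, 27.6]
eef_rot: [-3.141, 0.001, 1.903]
wrist_force: [-7.1, -9.9, 4.7]
finger_gap: 18.1
finger_force: 58.0
clock: 18.25
eef_pos: [522.3, -170.3, 27.6]
eef_rot: [-3.141, 0.002, 1.903]
wrist_force: [-5.7, -11.1, 4.3]
finger_gap: 17.7
finger_force: 58.0
[ -5.69397531 -11.13564335   4.26216032] [-2.19000169  1.20325915 -0.1114084 ] [-3.14088200e+00  1.75465225e-03  1.90256480e+00]
```

```bash
cat >> h.py <<'E'
def st():
    s=read_state();R=Rz(.332).T
    print("T",round(s["clock"],2),"jigpos",np.round(R@(s["eef_pos"]-[544.4,-101.1,10])+[45,50,0],2),"F",np.round(R@s["wrist_force"],1),"M",np.round(R@s["moment"],2),"rot",np.round(s["eef_rot"],4))
E
for i in 1 2 3 4; do python3 -m jog '[[0,[0.02,0,0],0],[0,[0,0,0],0],[0,[0,0,0],0]]' >/dev/null; python3 -c "from h import *;st()"; done
```

```text
T 18.55 jigpos [ 1.54 -7.42 17.6 ] F [ -9.7 -10.8   2.2] M [-1.94  1.89 -0.11] rot [-3.1410e+00  2.0000e-03  1.9025e+00]
T 18.85 jigpos [ 1.53 -6.46 17.61] F [ -9.3 -10.7   2.8] M [-1.96  1.93 -0.09] rot [-3.1410e+00  2.1000e-03  1.9025e+00]
T 19.15 jigpos [ 1.54 -5.45 17.6 ] F [-10.3  -9.9   2.5] M [-1.97  1.88 -0.16] rot [-3.1410e+00  2.1000e-03  1.9025e+00]
T 19.45 jigpos [ 1.54 -4.47 17.62] F [ -9.4 -10.4   2.8] M [-1.97  1.86 -0.12] rot [-3.1410e+00  2.1000e-03  1.9025e+00]
```

```bash
for i in 1 2 3 4; do python3 -m jog '[[0,[0.012,0,0],0],[0,[0,0,0],0],[0,[0,0,0],0]]' >/dev/null; python3 -c "from h import *;st()"; done
python3 - <<'E'
from h import *
n="scene"; im=camera(n); cv2.imwrite("pics/scene4.png",im[:,:,::-1])
u=proj(n,[[510,-140,10]])[0]; x,y=int(u[0]),int(u[1])
cv2.imwrite("pics/scene4c.png",cv2.resize(im[y-50:y+50,x-65:x+65,::-1],None,fx=6,fy=6,interpolation=cv2.INTER_CUBIC)); print(x,y)
E
```

```text
T 19.75 jigpos [ 1.55 -3.9  17.6 ] F [ -9.9 -10.9   3.4] M [-2.05  1.89 -0.14] rot [-3.1410e+00  2.2000e-03  1.9026e+00]
T 20.05 jigpos [ 1.54 -3.3  17.6 ] F [ -9.5 -10.4   2.3] M [-2.04  1.94 -0.13] rot [-3.1410e+00  2.2000e-03  1.9025e+00]
T 20.35 jigpos [ 1.56 -2.71 17.61] F [-10.  -11.    3.2] M [-2.1   1.91 -0.17] rot [-3.1410e+00  2.2000e-03  1.9025e+00]
T 20.65 jigpos [ 1.53 -2.12 17.6 ] F [ -9.2 -11.1   2.9] M [-2.1   1.91 -0.07] rot [-3.1410e+00  2.2000e-03  1.9025e+00]
247 277
```

View pics/scene4c.png

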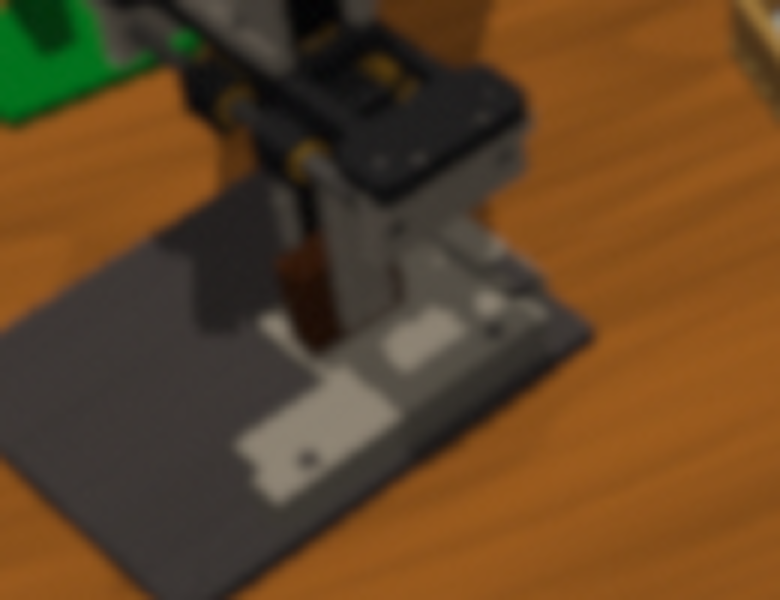

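The long leg lies along the fixed fence (end near crop 240,450) and the swinging fence is still at the top right. I'll continue in fine force steps.

```bash
for i in 1 2 3 4 5 6 7 8; do python3 -m jog '[[0,[0.01,0,0],0],[0,[0,0,0],0]]' >/dev/null; python3 -c "from h import *;st()"; done
```

```text
T 20.9 jigpos [ 1.54 -1.99 17.65] F [ -9.6 -14.4   2.6] M [-2.65  2.   -0.14] rot [-3.1412e+00  3.0000e-03  1.9025e+00]
T 21.1 jigpos [ 1.54 -1.9  17.74] F [ -9.7 -16.9   0.9] M [-3.21  2.09 -0.17] rot [-3.1414  0.0037  1.9025]
T 21.3 jigpos [ 1.52 -1.7  17.8 ] F [-11.3 -18.5   1.1] M [-3.79  2.21 -0.18] rot [-3.1415  0.0043  1.9024]
T 21.5 jigpos [ 1.51 -1.51 17.87] F [-11.2 -20.1   0.8] M [-4.14  2.25 -0.17] rot [3.1415 0.0048 1.9023]
T 21.7 jigpos [ 1.47 -1.29 17.9 ] F [-11.2 -21.6   0.9] M [-4.48  2.45 -0.24] rot [3.1415 0.0053 1.9023]
T 21.9 jigpos [ 1.47 -1.05 17.97] F [-12.3 -23.6   0.5] M [-4.9   2.59 -0.26] rot [3.1413 0.0058 1.9022]
T 22.1 jigpos [ 1.45 -0.82 18.04] F [-12.9 -25.3   0.1] M [-5.27  2.65 -0.37] rot [3.1412 0.0063 1.9021]
T 22.3 jigpos [ 1.42 -0.68 18.09] F [-13.3 -28.   -0. ] M [-5.77  2.81 -0.45] rot [3.1411 0.007  1.9021]
```

```bash
python3 -m jog '[[0,[-0.05,0,0],0],[0,[-0.05,0,0],0],[0,[0,0,0],0],[0,[0,0,0],0]]' 60 >/dev/null; python3 -c "from h import *;st()"; python3 -m jog '[[0,[0,0,0.006],0],[0,[0,0,0],0],[0,[0,0,0],0]]' >/dev/null; python3 -c "from h import *;st()"; for i in 1 2; do python3 -m jog '[[0,[0.008,0,0],0],[0,[0,0,0],0],[0,[0,0,0],0]]' >/dev/null; python3 -c "from h import *;st()"; done
```

```text
T 22.7 jigpos [ 1.52 -1.94 17.49] F [-10.   -1.4   6.1] M [-0.39  1.66 -0.12] rot [-3.1404 -0.      1.9026]
T 23.0 jigpos [ 1.51 -1.96 17.46] F [-11.5   0.5   9.1] M [-0.23  1.94 -0.07] rot [-3.1404e+00  1.0000e-04  1.9026e+00]
T 23.3 jigpos [ 1.5  -1.92 17.46] F [-11.1  -3.9   8.6] M [-0.67  2.03 -0.15] rot [-3.1406e+00  7.0000e-04  1.9025e+00]
T 23.6 jigpos [ 1.52 -1.91 17.48] F [-11.6  -6.7   6.6] M [-1.17  2.02 -0.08] rot [-3.1408e+00  1.4000e-03  1.9025e+00]
```

```bash
for i in 1 2 3; do python3 -m jog '[[0,[0.008,0,0.002],0],[0,[0,0,0],0],[0,[0,0,0],0]]' >/dev/null; python3 -c "from h import *;st()"; done
python3 - <<'E'
from h import *
n="scene"; im=camera(n); cv2.imwrite("pics/scene5.png",im[:,:,::-1]);
big=cv2.resize(im[:,:,::-1],None,fx=9,fy=9,interpolation=cv2.INTER_CUBIC)
# seated prediction in jig fitted on this camera: fence inner edges at a=0 and leg end
jm=np.load("jm.npy",allow_pickle=True).item()
J=(543.2,-98.1,10)
for P,col in(([[0,0,18],[-115,0,18],[-115,14,18],[0,14,18]],(0,255,0)),([[0,-8,8],[0,-120,8],[-26,-120,8],[-26,-26,8],[-100,-26,8],[-100,0,8],[-8,0,8]],(0,0,255)),([[0,0,18],[0,-130,18],[16,-130,18],[16,0,18]],(255,255,0))):
    q=(proj(n,np.array(P,float)@Rz(.333).T+J)+.5)*9; cv2.polylines(big,[q.round().astype(np.int32)],True,col,1)
u=(proj(n,[[510,-130,10]])[0]*9).astype(int)
cv2.imwrite("pics/scene5c.png",big[u[1]-300:u[1]+300,u[0]-400:u[0]+400])
for c in("scene","top"):
    if c=="top": camera(c)
    m=regions_of(c,"swing_end"); print(c,[(round(r["conf"],2),np.round(r["rect"],1).tolist()) for r in m][:2])
E
```

```text
T 23.9 jigpos [ 1.53 -1.91 17.51] F [-11.  -10.2   7. ] M [-1.65  2.18 -0.11] rot [-3.1410e+00  2.1000e-03  1.9024e+00]
T 24.2 jigpos [ 1.54 -1.83 17.54] F [-11.9 -11.7   7.7] M [-1.97  2.28 -0.11] rot [-3.1413e+00  2.7000e-03  1.9024e+00]
T 24.5 jigpos [ 1.54 -1.8  17.55] F [-12.4 -14.4   8.1] M [-2.42  2.48 -0.11] rot [-3.1414  0.0034  1.9024]
scene [(0.44, [262.9, 270.7, 21.5, 17.4])]
top []
```

View pics/scene5c.png

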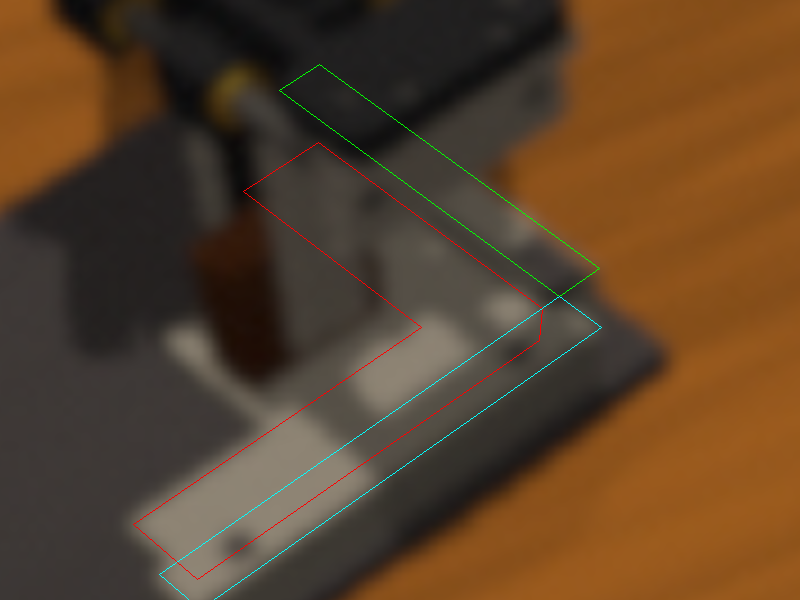

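```bash
python3 -m jog '[[0,[-0.05,0,0],0],[0,[-0.05,0,0],0],[0,[-0.04,0,0],0],[0,[0,0,0],0],[0,[0,0,0],0]]' >/dev/null; python3 -c "from h import *;st()"; python3 -m jog '[[0,[0.03,0,0],0],[0,[0.03,0,0],0],[0,[0,0,0],0]]'>/dev/null; for i in 1 2 3 4 5 6 7; do python3 -m jog '[[0,[0.01,0,0],0],[0,[0,0,0],0],[0,[0,0,0],0]]' >/dev/null; python3 -c "from h import *;st()"; done
```

```text
T 25.2 jigpos [ 1.15 -4.   17.42] F [-17.   25.2  27.7] M [3.7  2.72 0.  ] rot [-3.1381 -0.0052  1.9034]
T 25.8 jigpos [ 1.3  -3.79 17.42] F [-13.8  -2.3  14. ] M [-0.36  2.61  0.01] rot [-3.1401e+00  5.0000e-04  1.9026e+00]
T 26.1 jigpos [ 1.35 -3.74 17.43] F [-13.1  -6.3  12.7] M [-0.96  2.6  -0.06] rot [-3.1405e+00  1.3000e-03  1.9025e+00]
T 26.4 jigpos [ 1.44 -3.57 17.47] F [-12.   -9.3  10.4] M [-1.39  2.45 -0.14] rot [-3.1409e+00  2.0000e-03  1.9024e+00]
T 26.7 jigpos [ 1.51 -3.33 17.51] F [-12.1 -12.    9.4] M [-1.77  2.47 -0.2 ] rot [-3.1411e+00  2.5000e-03  1.9023e+00]
T 27.0 jigpos [ 1.53 -3.23 17.56] F [-11.9 -13.6   8.3] M [-2.3   2.53 -0.22] rot [-3.1413  0.0032  1.9022]
T 27.3 jigpos [ 1.53 -2.94 17.59] F [-13.4 -15.1   8.5] M [-2.64  2.67 -0.21] rot [-3.1415  0.0036  1.9022]
T 27.6 jigpos [ 1.54 -2.53 17.63] F [-13.  -16.6   7.7] M [-2.88  2.66 -0.27] rot [-3.1415  0.0038  1.9022]
```

```bash
python3 -m jog '[[0,[0,-0.004,-0.01],0],[0,[0,0,0],0],[0,[0,0,0],0]]'>/dev/null;python3 -c "from h import *;st()"; for i in 1 2 3 4 5; do python3 -m jog '[[0,[0.006,0,0],0],[0,[0,0,0],0],[0,[0,0,0],0]]' >/dev/null; python3 -c "from h import *;st()"; done
```

```text
T 27.9 jigpos [ 1.52 -2.   17.69] F [ -9.2 -12.9   3.3] M [-2.62  1.91 -0.23] rot [3.1416e+00 3.0000e-03 1.9024e+00]
T 28.2 jigpos [ 1.53 -1.98 17.69] F [ -8.5 -15.6   2.8] M [-2.93  1.95 -0.21] rot [3.1415 0.0035 1.9024]
T 28.5 jigpos [ 1.55 -1.92 17.75] F [ -9.5 -15.2   1.9] M [-3.26  2.03 -0.24] rot [3.1413 0.004  1.9024]
T 28.8 jigpos [ 1.52 -1.83 17.77] F [ -8.6 -17.9   0.1] M [-3.62  2.07 -0.25] rot [3.1413 0.0043 1.9023]
T 29.1 jigpos [ 1.53 -1.74 17.82] F [ -8.8 -19.6   1. ] M [-3.9   2.11 -0.26] rot [3.1411 0.0048 1.9023]
T 29.4 jigpos [ 1.52 -1.62 17.87] F [ -9.3 -20.9   0.9] M [-4.2   2.15 -0.25] rot [3.141  0.0051 1.9023]
```

```bash
python3 -m jog '[[0,[-0.022,0,0],0],[0,[0,0,0],0],[0,[0,0,0],0]]'>/dev/null;python3 -c "from h import *;st()"; python3 -m jog '[[0,[0,0,0.006],0],[0,[0,0,0],0],[0,[0,0,0],0],[0,[0,0,0],0]]'>/dev/null;python3 -c "from h import *;st()"
python3 - <<'E'
from h import *
for n in("scene","top"):
    im=camera(n); cv2.imwrite(f"pics/{n}6.png",im[:,:,::-1])
n="top"; im=cv2.imread("pics/top6.png"); big=cv2.resize(im,None,fx=8,fy=8,interpolation=cv2.INTER_CUBIC)
J=(545.7,-104.2,10)
for a,col in((0,(0,255,0)),(-.05,(0,0,255))):
    P=np.array([[0,0,18],[-115,0,18],[-115,14,18],[0,14,18]],float)@Rz(a).T
    q=(proj(n,P@Rz(.331).T+J)+.5)*8; cv2.polylines(big,[q.round().astype(np.int32)],True,col,1)
q=(proj(n,np.array([[20,20,0],[-150,20,0],[-150,-180,0],[20,-180,0]],float)@Rz(.331).T+J)+.5)*8; cv2.polylines(big,[q.round().astype(np.int32)],True,(255,0,0),1)
u=(proj(n,[[500,-120,10]])[0]*8).astype(int); cv2.imwrite("pics/top6c.png",big[u[1]-300:u[1]+300,u[0]-400:u[0]+400])
E
```

```text
T 29.7 jigpos [ 1.51 -1.83 17.68] F [ -8.8 -15.    1.8] M [-2.88  1.88 -0.27] rot [3.1415 0.0033 1.9023]
T 30.1 jigpos [ 1.52 -1.84 17.64] F [ -9.4 -14.3   5.1] M [-2.62  2.17 -0.27] rot [3.1415 0.0034 1.9023]
```

View pics/top6c.png

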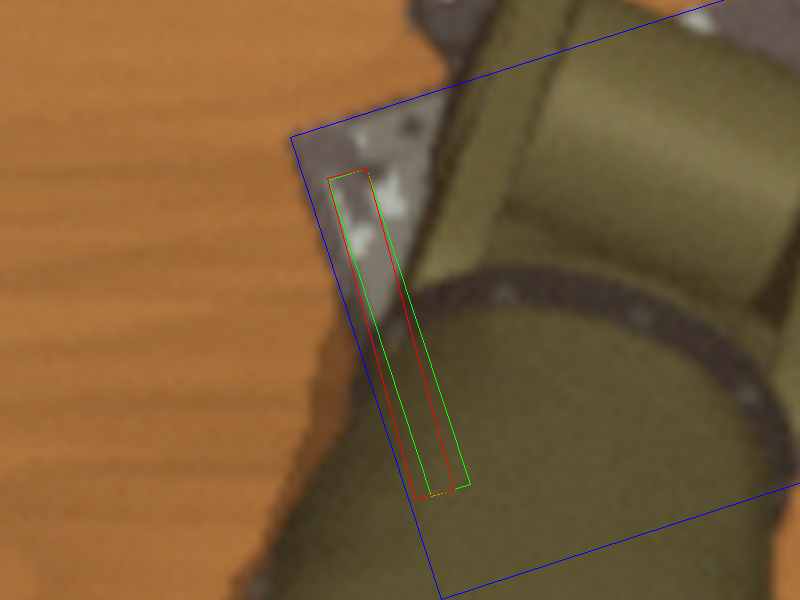

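The outer edge of the visible swinging fence (crop 340,205 to 375,330) follows the green prediction for a square fence. One last light press, then I'll hand in.

```bash
python3 -m jog '[[0,[0.006,0,0],0],[0,[0,0,0],0],[0,[0,0,0],0],[0,[0,0,0],0]]'>/dev/null; python3 -c "
from h import *
st(); print(sign_off())"
```

```text
T 30.6 jigpos [ 1.52 -1.82 17.66] F [-10.4 -16.7   4.7] M [-2.94  2.23 -0.27] rot [3.1413 0.0039 1.9023]
the job is handed in; nothing more can be done
None
```

I handed the job in at 30.6 s with the square still gripped and pressed against both fences; the swinging fence looks square in the last picture, but a gap under about a degree could not be ruled out.

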